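# Take the combination padlock off the gauge box

### The job

The gauge box is locked with a combination padlock that lies dial up on its front deck, with its shackle through the hasp's eye. Turn the dial, click by click, until its white line points at the yellow paint dab beside the shackle, then pull the lock's body back, without forcing it, until the shackle has slid fully open, unhook it from the eye and hold it up. Finish still holding the open lock by its body in the gripper, level with its dial upwards, at least 12 cm above the box's deck and clear of everything; leave the box and the things beside it alone.

Things in the scene. Friction and masses are not known exactly. Their poses are not given: they have to be found in the camera images.
- dial (a joint): Angle of the padlock's dial, rad, growing anticlockwise seen from above. A detent of about 0.06 N m clicks every 30 degrees (0.524 rad). 0 and 6.283 are the same place: white line at the paint dab; only there (within 0.15 rad) can the shackle slide out. Starts at another click; turns either way, stops at -0.6 and 6.88. Blocked while the shackle is out.
- shackle (a joint): How far the steel shackle has slid out of the lock's case along the lock's +x, m: 0 shut, 0.022 fully open (hard stop). Friction about 1.2 N; it stays where it is left, neither springs out nor latches. With the dial wrong it has about 2 mm of play and then blocks.
- lock_center (a point): Centre of the padlock's steel case, half-way up: 52 (x) by 50 (y) by 23 mm (z), rounded edges; whole lock about 0.33 kg. x points to the shackle, z up through the dial. Grip the case across y (50 mm). It lies loose on a rubber rest (38 by 34 mm, 8 mm high), its underside 8 mm above the deck. Case's shackle-side face: x = +26 mm.
- dial_grip (a point): On the dial's axis, half-way up its knurled black round knob: 32 mm diameter, 14 mm high, on a flange 38 mm across and 3 mm high. 22.5 mm above lock_center; the knob's top is 7 mm above this point, the flange 7 mm below. Turns with the dial: its x axis lies along the white line.
- dial_line (a point): Outer end of the white line on top of the dial, 16.5 mm from the dial's axis.
- paint_dab (a point): The dab of yellow paint on top of the case at the middle of its shackle side, 22.9 mm from the dial's axis.
- hasp_eye (a point): Hasp's eye: upright plate fixed to the box, 4 mm thick (x), 32 mm high on the deck. Point: 17 mm above the deck, mid-thickness, middle of the 15 mm wide post inside the shackle. Beside it, y +7.5 to +23 mm, the hole for the toe leg, up to 25 mm above the deck. x as the box. Starts about 38 mm ahead of lock_center; with it 32 mm ahead and the shackle fully open, the lock lifts straight off.
- box_deck (a point): On the flat front deck of the blue steel gauge box (fixed; 210 mm in x by 230 mm in y), under the middle of the rubber rest, 60 mm above the worktop and 44 mm from the box's front edge. Box x points from the deck to the lid, away from the robot; the lid, behind the hasp, is 7 mm higher than the deck.
- bottle_center (a point): Yellow oil bottle with red cap beside the box, 48 mm diameter, 92 mm high; leave alone. Point 30 mm up on its axis.
- cup_center (a point): Red steel cup, 65 mm diameter, 63 mm high, holding worn pins; leave alone. Point half-way up.
- wrench_center (a point): Small combination wrench lying beside the box, 134 x 25 x 8 mm; leave alone. Its middle.
- shackle_bow (a point): Inside of the bow of the shackle, a 7 mm round bar bent to a U lying level, 20 mm wide inside, centre lines of its legs at the lock's y = -13.5 (heel, always in the case) and +13.5 mm (toe). Shut, this point is 50 mm ahead of lock_center along the lock's x and 2.5 mm lower; fully open, 72 mm.
- shackle_toe (a point): Tip of the toe leg, on its centre line. Shut, it is inside the case, 17 mm ahead of lock_center along the lock's x and 13.5 mm towards its +y; fully open it is 39 mm ahead, leaving a gap of 13 mm between the case and the toe.
Things that resemble listed ones, but are neither listed nor needed, are in the scene too. Leave any green or purple look-alike of the part that bears dial alone.

How it is judged:
By the outcome, as a careful person would: the job done as asked, in the order asked, and still so for the second after the job is handed in, while the arm keeps its last pose, push and grip.
It also fails if it takes over 48 s, if anything falls off the work surface, if the arm or the gripper's body presses on something with over 40 N, if the wrist force passes 120 N, or if a joint passes its speed limit or range.

### The arm

A 6-joint arm with a two-finger parallel gripper is mounted at the origin on a cart in front of the work surface, level with it; the furniture and walls round the work are solid. World frame = base frame: x ahead of the robot, y to its left, z up, the work surface at z = 0. Lengths are in m, angles in rad, forces in N, time in s.
With the tool pointing down it reaches from about 0.3 to 0.85 m from the base axis. Payload 5.4 kg.
Tool frame: the origin (TCP) lies on the centre line of the jaws, within the pads' length; the fingertips stand 19 mm ahead of it and the grasp point (between the pads) is the TCP; z points along the fingers, y is the line along which they close (so a half turn about z gives the same grasp; the last joint's range is limited). The gripper opens to 85 mm and grips with 20 to 120 N. Pads are 22 mm wide; open, the fingers measure 114 mm over their backs; the gripper's body (76 mm by 85 mm) begins 54 mm behind the grasp point. The pads swing forward as they close: fully open they stand 13 mm farther back than shut.
Start: joints at [1.103, 0.158, 1.597, -0, 1.386, -0.21], TCP at [0.147, 0.556, 0.25] pointing down, gripper open.
Joint ranges: [-2.91, 2.91], [-0.94, 2.29], [0.18, 2.7], [-1.29, 4.43], [0.17, 2.64], [-3, 3]. Speed limits (rad/s): [2.57, 2.57, 3.14, 3.14, 3.14, 3.14].

### API

Orientations are given as a 3x3 rotation matrix whose columns are the frame's x, y, z axes.
In Python, from workcell import env gives the robot as it stands.
- The arm moves only by the tool apply_moves, never from a script. Its argument "increments" is a list of rows, each a list of 2 entries, a list of its own where there are three numbers: the shift along the world's x, y, z as a fraction of full scale, then the turn, a rotation vector about the world's x, y, z as a fraction of full scale. A call has 1 to 8 rows; each row is the pose to reach, as a shift and turn from the pose commanded when the call began; what a row does not reach only later rows make up. Full scale, the value 1, is 0.25 m for a shift and pi/2 rad for a turn. A row lasts 1/8 s, in which the tool goes at most 62.5 mm and 10.7 degrees, less where a joint would pass 70% of its speed; a pose out of reach is approached as far as the arm can. A call with a number of a shift or a turn outside -1 to 1 is refused whole. A call with a gripper value outside its range is refused whole. "jaw" is the opening, from 0 (shut) to 1 (fully open), set as the call begins (left out, the last holds). The fingers move at their own pace and stop on an object; the grip force is fixed at half the most. Time passes only in rows, so rows that repeat a pose let the fingers close. It gives the time, the measured TCP pose, the force, the opening and the grip force at its end, in the units of the state.
- env.read_state(): the state, without advancing time (a new reading comes with each control period).
- env.grab_frame(name): name is "side" or "top"; returns (picture, depth): 420x560x3 uint8, red, green, blue; 420x560 float32, m along the optical axis (not along the pixel's ray), 0 where there is no reading.
- env.get_calibration(name): a dict with "fx", "fy", "cx", "cy" (pixels), "rvec" (rotation vector, rad) and "tvec" (3), from world to camera coordinates, as OpenCV has them. Camera axes: x right, y down, z forward; pixel columns grow to the right and rows downward; lengths in m; the calibration is good to about 2 mm. A picture is of the moment at which its call begins. get_calibration takes no time and is no camera call.
- env.job_done(): hands the job in; it is judged then, once.
Trained networks look in the newest picture that a camera, given by its name, has taken for a name from the list of things; names that differ only in an ending like _2 or _b are one class to them, and where a whole thing is asked for, a point or a joint stands for the part that bears it (a point fixed in the world has none). Each returns a list of dicts, best first, with "confidence" (0 to 1); they miss things now and then, are a little off and sometimes report something else, mostly with a low value. They report only what shows in the picture. A call takes as long as a camera call. They do not tell look-alikes from the thing itself.
- env.recognise(camera, thing): "box" ([left, top, right, bottom] in pixels, round what is visible of it).
- env.outline_of(camera, thing): "region" (420x560 bool, what is visible of it) and "box" ([left, top, right, bottom] in pixels, round what is visible of it).
- env.spot_point(camera, thing): "uv" ([column, row] in pixels: a listed point, or the origin of a listed thing).
The state is a dict: "time_s": time; "qpos": joint angles; "qvel": joint speeds; "joint_efforts": joint torques, N m; "tcp_pos": TCP position; "orientation": TCP orientation; "force": force on the tool from outside, world axes, zero at the start; "ft_torque": the same for the moment, N m; "opening": opening from 0.0 (shut) to 1.0 (fully open); "finger_force": force on a finger pad.
Only numpy, scipy, OpenCV 4.12 (cv2) and the standard library are available. Lean on these libraries where they do the work, as an engineer would, in place of code of your own. Each camera call takes 0.05 s, during which the arm holds its last target. There are 200 camera calls.

## Working session

There is one attempt and no reset: what is moved stays moved. The work goes in short steps, Python scripts to look and compute and a tool call to move; the robot and the scene stay as the last step left them, time stands still between calls to the robot, and variables do not carry over. Pictures are saved under pics/ and viewed, at most 10 in all, crops included, and the job is handed in when it is done.

Besides the shell and the picture viewer there is one more tool, called after ">>>" by a JSON object that holds its "name" and its "arguments". apply_moves: Moves the arm, as the interface text tells. Its arguments: {"type":"object","properties":{"increments":{"type":"array"},"jaw":{"type":"number"}},"required":["increments"]}

```bash
mkdir -p pics
cat > h.py <<'E'
import numpy as np, cv2
from workcell import env
def cal(n):
    c=env.get_calibration(n); K=np.array([[c['fx'],0,c['cx']],[0,c['fy'],c['cy']],[0,0,1.]])
    R=cv2.Rodrigues(np.array(c['rvec'],float))[0]; return K,R,np.array(c['tvec'],float).ravel()
def ray(n,uv):
    K,R,t=cal(n); d=R.T@np.linalg.solve(K,[uv[0],uv[1],1.]); return -R.T@t,d
def at_z(n,uv,z):
    o,d=ray(n,uv); return o+d*(z-o[2])/d[2]
def at_depth(n,uv,D):
    o,d=ray(n,uv); return o+d*D
def proj(n,p):
    K,R,t=cal(n); q=K@(R@np.asarray(p)+t); return q[:2]/q[2]
def save(n,img): cv2.imwrite('pics/'+n+'.png',img[...,::-1])
E
python3 - <<'E'
from h import *
ims=[]
for c in('top','side'):
    im,d=env.grab_frame(c); save(c+'0',im); np.save(c+'0d.npy',d)
    print(c, ray(c,(280,210)))
    for t in('dial_grip','dial_line','paint_dab','lock_center','hasp_eye','shackle_bow','box_deck','bottle_center','cup_center','wrench_center'):
        for r in env.spot_point(c,t)[:3]:
            u=np.array(r['uv']); D=d[int(u[1]),int(u[0])]
            print(c,t,round(r['confidence'],2),u.round(1),at_depth(c,u,D).round(4))
E
```

```text
top (array([0.40425636, 0.20073049, 1.06026431]), array([ 0.15614664, -0.03482788, -0.98719712]))
top dial_grip 0.7 [245.6 275.6] [0.404  0.2505 0.041 ]
top dial_grip 0.67 [217.  167.6] [0.675  0.3235 0.0423]
top dial_grip 0.55 [320.8 231.1] [0.5045 0.0728 0.109 ]
top dial_line 0.74 [317.1 229.6] [0.5083 0.0811 0.1071]
top dial_line 0.72 [210.8 164.6] [ 0.6955  0.3455 -0.0037]
top dial_line 0.55 [169.3 226.3] [0.5278 0.4426 0.027 ]
top paint_dab 0.89 [212.1 162.4] [0.6998 0.3414 0.0025]
top paint_dab 0.88 [171.3 229.5] [0.5208 0.4397 0.0171]
top paint_dab 0.85 [323.8 219.1] [0.5354 0.0622 0.0887]
top lock_center 0.83 [214.  174.1] [0.6589 0.3312 0.0392]
top lock_center 0.7 [167.4 224.7] [0.5299 0.4437 0.0431]
top lock_center 0.69 [248.1 271.5] [0.4138 0.2444 0.0422]
top hasp_eye 0.7 [325.7 210.5] [0.5601 0.0532 0.0631]
top hasp_eye 0.61 [380.6 215.5] [ 5.559e-01 -9.960e-02  3.000e-04]
top shackle_bow 0.57 [172.1 241.1] [0.4922 0.4387 0.0085]
top shackle_bow 0.54 [232.7 285.7] [ 0.3791  0.285  -0.001 ]
top shackle_bow 0.53 [207.5 153.8] [7.240e-01 3.542e-01 5.000e-04]
top box_deck 0.5
[... 906 characters left out ...]
lock_center 0.85 [221.5 246.7] [0.4087 0.2286 0.0221]
side lock_center 0.76 [288.2 259.1] [0.514  0.0536 0.0956]
side lock_center 0.62 [255.4 196.8] [0.5365 0.4302 0.0202]
side hasp_eye 0.68 [302.9 261.1] [0.5504 0.0691 0.0717]
side shackle_bow 0.6 [236.6 201. ] [0.4893 0.4526 0.0014]
side shackle_bow 0.59 [311.9 259.4] [0.5652 0.0571 0.0821]
side shackle_bow 0.42 [323.5 207. ] [0.6927 0.3294 0.0237]
side box_deck 0.72 [285.8 265.8] [0.5072 0.0467 0.0855]
side bottle_center 0.51 [321.1 228.5] [0.6393 0.2032 0.0487]
side cup_center 0.65 [310.9 259.9] [0.5649 0.0619 0.0773]
side cup_center 0.58 [273.4 224.1] [0.5368 0.2485 0.0493]
side wrench_center 0.95 [335.8 342.2] [ 0.5627 -0.097   0.0048]
```

View pics/top0.png

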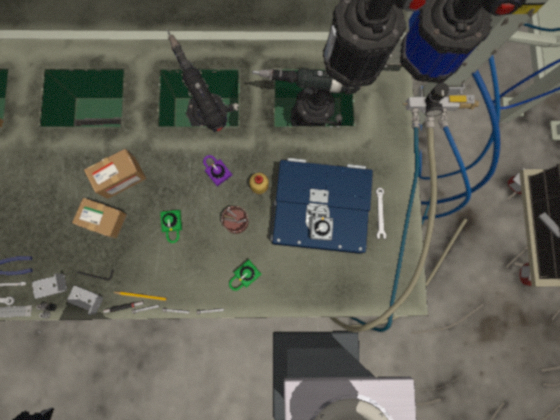

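View pics/side0.png

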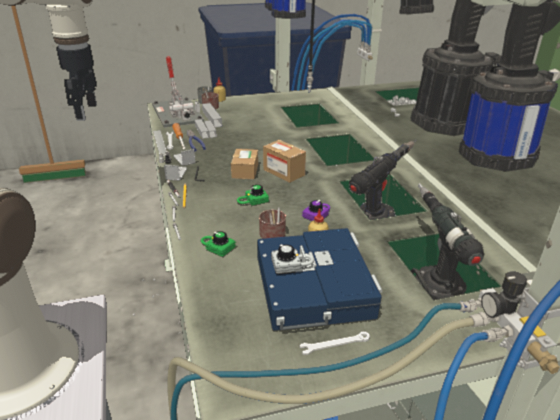

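The real lock sits on the blue box at top (320,229), side (287,250). The green and purple locks are look-alikes. I'll rectify crops of the lock to get its yaw and the line angle.

Run:
```python
from h import *
S=2.5e-4 # m/px ; x up, y left
cx,cy,W=0.52,0.07,400
def warp(n,z,im):
    src=np.array([[0,0],[W,0],[W,W],[0,W]],np.float32)
    wp=[[cx+(W/2-v)*S,cy+(W/2-u)*S,z] for u,v in src]
    dst=np.array([proj(n,p) for p in wp],np.float32)
    return cv2.warpPerspective(im,cv2.getPerspectiveTransform(src,dst),(W,W),flags=cv2.INTER_CUBIC|cv2.WARP_INVERSE_MAP)
a=[]
for c in('top','side'):
    im=cv2.imread(f'pics/{c}0.png'); a.append(warp(c,0.109 if c=='top' else .109,im))
cv2.imwrite('pics/warp.png',np.hstack(a))
# box orientation from top: deck-plane edges
d=np.load('top0d.npy')
vv,uu=np.mgrid[150:260,262:385]
P=np.array([at_depth('top',(u,v),d[v,u]) for u,v in zip(uu.ravel(),vv.ravel())])
m=(P[:,2]>.05)&(P[:,2]<.076); Q=P[m][:,:2].astype(np.float32)
print('box rect',cv2.minAreaRect(Q), np.median(P[m][:,2]))
print(cv2.boxPoints(cv2.minAreaRect(Q)))
m=(P[:,2]>.1)&(P[:,2]<.13); print('dial top pts',m.sum(),P[m].mean(0),P[m].min(0),P[m].max(0))
m=(P[:,2]>.083)&(P[:,2]<.1); print('case',m.sum(),P[m].mean(0),cv2.minAreaRect(P[m][:,:2].astype(np.float32)))
```

```text
Traceback (most recent call last):
  File "h.py", line 11, in at_depth
    o,d=ray(n,uv); return o+d*D
        ~~~^^^^^^
  File "h.py", line 7, in ray
    K,R,t=cal(n); d=R.T@np.linalg.solve(K,[uv[0],uv[1],1.]); return -R.T@t,d
          ~~~^^^
  File "h.py", line 4, in cal
    c=env.get_calibration(n); K=np.array([[c['fx'],0,c['cx']],[0,c['fy'],c['cy']],[0,0,1.]])
ValueError: time passes only in moves, steps and waits
```

View pics/warp.png

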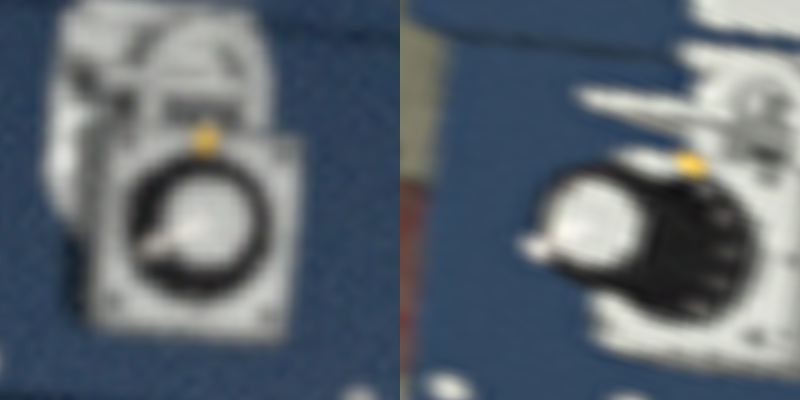

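```bash
python3 - <<'E'
s=open('h.py').read().replace("def cal(n):","import functools\n@functools.lru_cache(None)\ndef cal(n):")
open('h.py','w').write(s)
E
python3 - <<'E'
from h import *
d=np.load('top0d.npy')
vv,uu=np.mgrid[150:260,262:385]
P=np.array([at_depth('top',(u,v),d[v,u]) for u,v in zip(uu.ravel(),vv.ravel())])
m=(P[:,2]>.05)&(P[:,2]<.076); Q=P[m][:,:2].astype(np.float32)
r=cv2.minAreaRect(Q);print('box rect',r, np.median(P[m][:,2]));print(cv2.boxPoints(r).round(4))
m=(P[:,2]>.102)&(P[:,2]<.13); print('dial top',m.sum(),P[m].mean(0).round(4))
m=(P[:,2]>.083)&(P[:,2]<.1); print('case',m.sum(),P[m].mean(0).round(4))
for c,uv in(('top',(205,222)),('side',(197,228))): print(c,.52+(200-uv[1])*2.5e-4,.07+(200-uv[0])*2.5e-4)
for c in('top','side'):
    im=cv2.imread(f'pics/{c}0.png').astype(int); y=(im[...,2]>130)&(im[...,2]-im[...,0]>70)
    vv,uu=np.nonzero(y); pp=[proj(c,(.53,.068,.091))]
    k=np.hypot(uu-pp[0][0],vv-pp[0][1])<12; print(c,'dab',k.sum(), at_z(c,(uu[k].mean(),vv[k].mean()),.0915).round(4))
s=env.read_state(); print(s['time_s'],s['qpos'],s['tcp_pos'],np.round(s['orientation'],3),s['force'],s['opening'])
E
```

```text
box rect ((0.5799108147621155, 0.0792500302195549), (0.2753545343875885, 0.21685661375522614), 83.64070892333984) 0.06423810643864059
[[ 0.4569 -0.0456]
 [ 0.6724 -0.0696]
 [ 0.7029  0.2041]
 [ 0.4874  0.2281]]
dial top 152 [0.5153 0.0675 0.1084]
case 335 [0.5173 0.0698 0.0905]
top 0.5145000000000001 0.06875
side 0.513 0.07075000000000001
top dab 3 [0.5368 0.066  0.0915]
side dab 4 [0.5361 0.0689 0.0915]
1.1 [ 1.10289930e+00  1.58405289e-01  1.59699657e+00 -2.91802135e-05
  1.38619283e+00 -2.10130371e-01] [0.14661859 0.55597755 0.25029789] [[-0.967  0.255  0.   ]
 [ 0.255  0.967 -0.   ]
 [-0.    -0.    -1.   ]] [-0.06546938 -1.62424612 -0.14962702] 0.9986274432471242
```

>>> {"name": "apply_moves", "arguments": {"increments": [[[0.72,-0.96,-0.1],[0,0,-0.28]],[[0.72,-0.96,-0.1],[0,0,-0.28]],[[0.72,-0.96,-0.1],[0,0,-0.28]],[[0.72,-0.96,-0.1],[0,0,-0.28]],[[0.72,-0.96,-0.1],[0,0,-0.28]],[[0.72,-0.96,-0.1],[0,0,-0.28]]], "jaw": 1}}

```text
time_s: 1.85
tcp_pos: [0.3282, 0.3138, 0.2252]
orientation: [[-0.763, 0.647, 0.0], [0.647, 0.763, -0.0], [-0.0, -0.0, -1.0]]
force: [-0.3, 0.1, 0.0]
opening: 0.996
finger_force: 0.0
```

>>> {"name": "apply_moves", "arguments": {"increments": [[[0.75,-0.986,-0.22],[0,0,-0.286]],[[0.75,-0.986,-0.22],[0,0,-0.286]],[[0.75,-0.986,-0.22],[0,0,-0.286]],[[0.75,-0.986,-0.22],[0,0,-0.286]],[[0.75,-0.986,-0.22],[0,0,-0.286]],[[0.75,-0.986,-0.22],[0,0,-0.286]],[[0.75,-0.986,-0.22],[0,0,-0.286]]], "jaw": 0.65}}

```text
time_s: 2.72
tcp_pos: [0.5139, 0.0705, 0.1702]
orientation: [[-0.412, 0.911, -0.001], [0.911, 0.412, 0.001], [0.001, -0.0, -1.0]]
force: [0.3, 0.6, 0.1]
opening: 0.645
finger_force: 0.0
```

>>> {"name": "apply_moves", "arguments": {"increments": [[[0,0,-0.07],[0,0,0]],[[0,0,-0.14],[0,0,0]],[[0,0,-0.2],[0,0,0]],[[0,0,-0.212],[0,0,0]],[[0,0,-0.212],[0,0,0]]]}}

```text
time_s: 3.35
tcp_pos: [0.514, 0.0695, 0.1171]
orientation: [[-0.411, 0.911, -0.0], [0.911, 0.411, 0.0], [0.0, -0.0, -1.0]]
force: [-1.0, -0.6, -0.2]
opening: 0.654
finger_force: 0.0
```

Run:
```python
from h import *
a=[]
for c in('top','side'):
    im,d=env.grab_frame(c); u,v=proj(c,(.514,.0695,.11)).astype(int)
    a.append(cv2.resize(im[v-40:v+40,u-40:u+40],(400,400),interpolation=cv2.INTER_CUBIC))
save('grip',np.hstack(a))
```

```text
(no output)
```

View pics/grip.png

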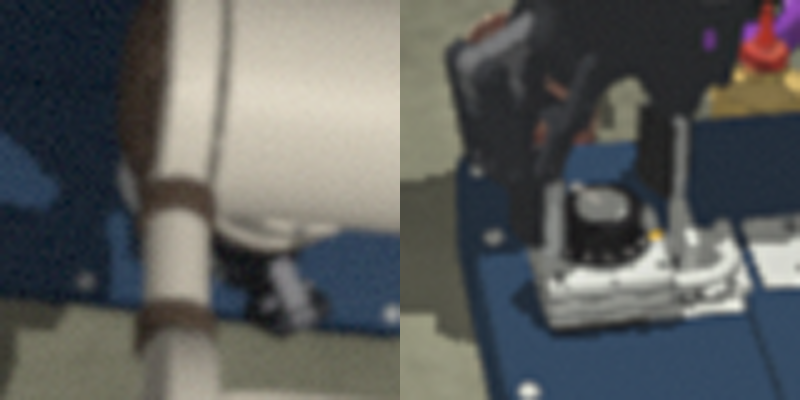

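Side view: the knob (605,220) lies between the pads (550 and 680). I'll close now.

>>> {"name": "apply_moves", "arguments": {"increments": [[[0,0,0],[0,0,0]],[[0,0,0],[0,0,0]],[[0,0,0],[0,0,0]],[[0,0,0],[0,0,0]],[[0,0,0],[0,0,0]]], "jaw": 0.2}}

```text
time_s: 4.08
tcp_pos: [0.5148, 0.0694, 0.1182]
orientation: [[-0.411, 0.911, 0.002], [0.911, 0.411, -0.0], [-0.001, 0.001, -1.0]]
force: [-1.4, 0.8, 6.6]
opening: 0.341
finger_force: 59.0
```

>>> {"name": "apply_moves", "arguments": {"increments": [[[0,0,0],[0,0,-0.095]],[[0,0,0],[0,0,-0.19]],[[0,0,0],[0,0,-0.285]],[[0,0,0],[0,0,-0.38]],[[0,0,0],[0,0,-0.475]],[[0,0,0],[0,0,-0.57]],[[0,0,0],[0,0,-0.667]],[[0,0,0],[0,0,-0.667]]]}}

```text
time_s: 5.08
tcp_pos: [0.5148, 0.0693, 0.1182]
orientation: [[0.585, 0.811, 0.002], [0.811, -0.585, -0.0], [0.001, 0.001, -1.0]]
force: [-0.4, -0.4, 4.8]
opening: 0.339
finger_force: 59.1
```

>>> {"name": "apply_moves", "arguments": {"increments": [[[0,0,0],[0,0,-0.095]],[[0,0,0],[0,0,-0.19]],[[0,0,0],[0,0,-0.285]],[[0,0,0],[0,0,-0.38]],[[0,0,0],[0,0,-0.475]],[[0,0,0],[0,0,-0.57]],[[0,0,0],[0,0,-0.667]],[[0,0,0],[0,0,-0.667]]]}}

```text
time_s: 6.08
tcp_pos: [0.5147, 0.0694, 0.1183]
orientation: [[0.995, -0.102, 0.001], [-0.102, -0.995, -0.0], [0.001, 0.0, -1.0]]
force: [-2.0, 0.7, 5.4]
opening: 0.338
finger_force: 59.2
```

Run:
```python
from h import *
s=env.read_state(); print(s['ft_torque'],s['qpos'],s['force'])
a=[]
for c in('top','side'):
    im,d=env.grab_frame(c); u,v=proj(c,(.514,.0695,.11)).astype(int)
    a.append(cv2.resize(im[v-40:v+40,u-40:u+40],(400,400),interpolation=cv2.INTER_CUBIC))
save('turned',np.hstack(a))
```

```text
[-0.01720203  0.241599   -0.08358413] [-9.88305602e-02  1.60358980e-01  1.87247613e+00 -5.58051444e-05
  1.10730880e+00  1.57391107e+00] [-2.04913496  0.68649811  5.40913924]
```

View pics/turned.png

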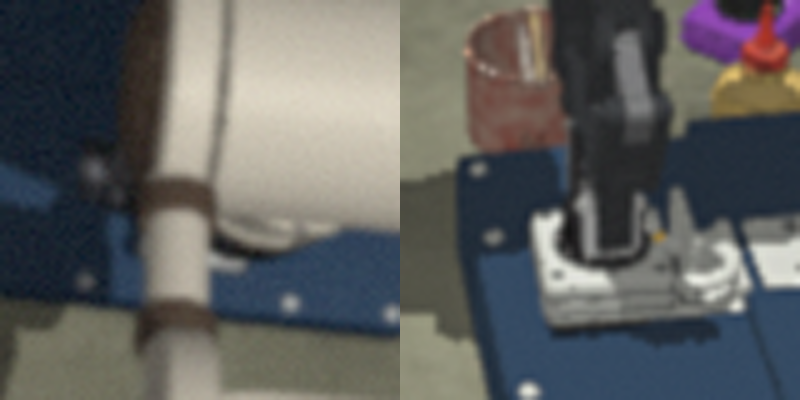

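>>> {"name": "apply_moves", "arguments": {"increments": [[[0,0,0.01],[0,0,0]],[[0,0,0.01],[0,0,0]],[[0,0,0.01],[0,0,0]],[[0,0,0.15],[0,0,0]],[[0,0,0.3],[0,0,0]],[[0,0,0.32],[0,0,0]],[[0,0,0.32],[0,0,0]]], "jaw": 0.85}}

```text
time_s: 7.05
tcp_pos: [0.5139, 0.0695, 0.1969]
orientation: [[0.995, -0.101, -0.0], [-0.101, -0.995, 0.0], [-0.0, -0.0, -1.0]]
force: [-0.4, 0.2, -0.1]
opening: 0.846
finger_force: 0.0
```

Run:
```python
from h import *
c='side'; im,d=env.grab_frame(c); S=2.5e-4; W=400; cx,cy=.52,.07
src=np.array([[0,0],[W,0],[W,W],[0,W]],np.float32); a=[]
for z in(.109,.0915):
    dst=np.array([proj(c,[cx+(W/2-v)*S,cy+(W/2-u)*S,z]) for u,v in src],np.float32)
    a.append(cv2.warpPerspective(im,cv2.getPerspectiveTransform(src,dst),(W,W),flags=cv2.INTER_CUBIC|cv2.WARP_INVERSE_MAP))
save('check',np.hstack(a))
im=im.astype(int); y=(im[...,0]>130)&(im[...,0]-im[...,2]>70); vv,uu=np.nonzero(y); pp=proj(c,(.536,.068,.0915))
k=np.hypot(uu-pp[0],vv-pp[1])<12; print('dab',k.sum(), at_z(c,(uu[k].mean(),vv[k].mean()),.0915).round(4))
```

```text
dab 1 [0.5365 0.067  0.0915]
```

View pics/check.png

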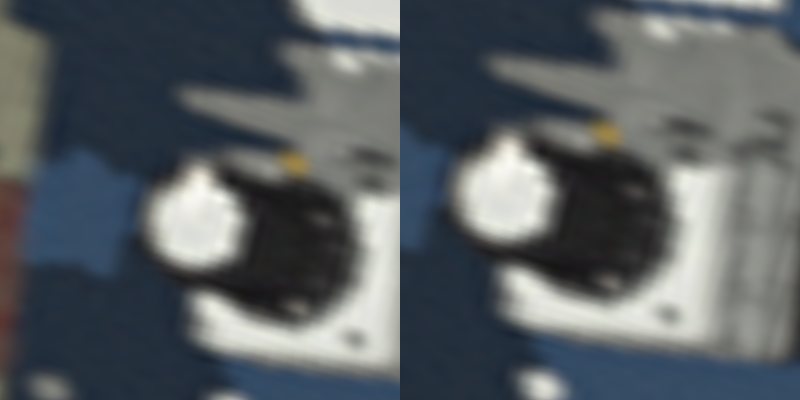

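Dial aligned: the line end (200,172) sits above the disc centre (197,227), pointing towards the dab side. Now I'll grip the case.

>>> {"name": "apply_moves", "arguments": {"increments": [[[0,0,-0.2],[0,0,0]],[[0,0,-0.32],[0,0,0]],[[0,0,-0.39],[0,0,0]],[[0,0,-0.42],[0,0,0]],[[0,0,-0.436],[0,0,0]],[[0,0,-0.436],[0,0,0]]]}}

```text
time_s: 7.85
tcp_pos: [0.5147, 0.0694, 0.089]
orientation: [[0.995, -0.101, 0.001], [-0.101, -0.995, -0.0], [0.001, -0.0, -1.0]]
force: [0.5, 1.0, -0.1]
opening: 0.846
finger_force: 0.0
```

>>> {"name": "apply_moves", "arguments": {"increments": [[[0,0,0],[0,0,0]],[[0,0,0],[0,0,0]],[[0,0,0],[0,0,0]],[[0,0,0],[0,0,0]],[[0,0,0],[0,0,0]]], "jaw": 0.4}}

```text
time_s: 8.48
tcp_pos: [0.5151, 0.0694, 0.0895]
orientation: [[0.995, -0.101, 0.002], [-0.101, -0.995, -0.0], [0.002, 0.0, -1.0]]
force: [-0.5, -0.9, 6.0]
opening: 0.57
finger_force: 64.1
```

>>> {"name": "apply_moves", "arguments": {"increments": [[[0,0,0.006],[0,0,0]],[[-0.008,0.001,0.006],[0,0,0]],[[-0.02,0.002,0.006],[0,0,0]],[[-0.032,0.003,0.006],[0,0,0]],[[-0.04,0.004,0.006],[0,0,0]],[[-0.048,0.005,0.006],[0,0,0]],[[-0.056,0.006,0.006],[0,0,0]]]}}

```text
time_s: 9.35
tcp_pos: [0.4998, 0.0709, 0.0896]
orientation: [[0.995, -0.101, -0.0], [-0.101, -0.995, -0.0], [-0.0, 0.0, -1.0]]
force: [1.4, -1.2, -3.3]
opening: 0.57
finger_force: 63.3
```

>>> {"name": "apply_moves", "arguments": {"increments": [[[-0.012,0.0013,0],[0,0,0]],[[-0.024,0.0025,0],[0,0,0]],[[-0.036,0.0038,0],[0,0,0]],[[-0.048,0.005,0],[0,0,0]],[[-0.056,0.006,0],[0,0,0]],[[-0.06,0.0063,0],[0,0,0]],[[-0.06,0.0063,0],[0,0,0]]]}}

```text
time_s: 10.22
tcp_pos: [0.485, 0.0726, 0.0898]
orientation: [[0.995, -0.101, -0.0], [-0.101, -0.995, 0.0], [-0.0, -0.0, -1.0]]
force: [0.3, -0.6, -2.6]
opening: 0.571
finger_force: 63.2
```

Next, 1 mm steps to the hard stop.

>>> {"name": "apply_moves", "arguments": {"increments": [[[-0.004,0.0004,0],[0,0,0]],[[-0.008,0.0008,0],[0,0,0]],[[-0.01,0.001,0],[0,0,0]],[[-0.01,0.001,0],[0,0,0]]]}}

```text
time_s: 10.72
tcp_pos: [0.4839, 0.0725, 0.0904]
orientation: [[0.995, -0.101, 0.003], [-0.101, -0.995, -0.001], [0.003, 0.0, -1.0]]
force: [4.6, -2.5, -4.7]
opening: 0.569
finger_force: 63.0
```

>>> {"name": "apply_moves", "arguments": {"increments": [[[-0.004,0.0004,0],[0,0,0]],[[-0.008,0.0008,0],[0,0,0]],[[-0.008,0.0008,0],[0,0,0]]]}}

```text
time_s: 11.1
tcp_pos: [0.4833, 0.0723, 0.0909]
orientation: [[0.995, -0.101, 0.007], [-0.101, -0.995, -0.001], [0.007, 0.0, -1.0]]
force: [8.9, -2.7, -5.8]
opening: 0.567
finger_force: 63.0
```

Run:
```python
from h import *
im,d=env.grab_frame('side'); u,v=proj('side',(.52,.07,.09)).astype(int)
save('open',cv2.resize(im[v-35:v+35,u-45:u+45],(720,560),interpolation=cv2.INTER_CUBIC))
```

```text
(no output)
```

View pics/open.png

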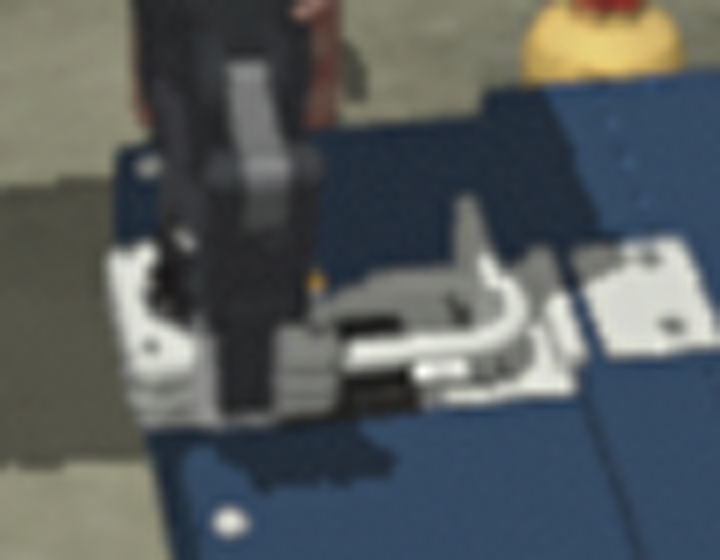

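Fully open: bow at (510,310) rests behind the eye, at the stop. Moving forward to the lift-off position.

>>> {"name": "apply_moves", "arguments": {"increments": [[[0.01,-0.001,0],[0,0,0]],[[0.03,-0.003,0],[0,0,0]],[[0.05,-0.005,0],[0,0,0]],[[0.07,-0.007,0],[0,0,0]],[[0.09,-0.009,0],[0,0,0]],[[0.105,-0.011,0],[0,0,0]],[[0.11,-0.0115,0],[0,0,0]],[[0.11,-0.0115,0],[0,0,0]]]}}

```text
time_s: 12.15
tcp_pos: [0.5081, 0.0701, 0.0897]
orientation: [[0.995, -0.101, -0.0], [-0.101, -0.995, 0.0], [-0.0, -0.0, -1.0]]
force: [0.6, 0.7, -2.9]
opening: 0.57
finger_force: 63.5
```

>>> {"name": "apply_moves", "arguments": {"increments": [[[0.012,-0.0013,0],[0,0,0]],[[0.028,-0.003,0],[0,0,0]],[[0.04,-0.0042,0],[0,0,0]],[[0.047,-0.005,0],[0,0,0]],[[0.047,-0.005,0],[0,0,0]]]}}

```text
time_s: 12.78
tcp_pos: [0.52, 0.0689, 0.0898]
orientation: [[0.995, -0.101, 0.0], [-0.101, -0.995, 0.0], [0.0, -0.0, -1.0]]
force: [1.1, 0.0, -3.0]
opening: 0.569
finger_force: 63.5
```

Run:
```python
from h import *
im,d=env.grab_frame('side'); u,v=proj('side',(.55,.07,.09)).astype(int)
save('fwd',cv2.resize(im[v-35:v+35,u-45:u+45],(720,560),interpolation=cv2.INTER_CUBIC))
```

```text
(no output)
```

View pics/fwd.png

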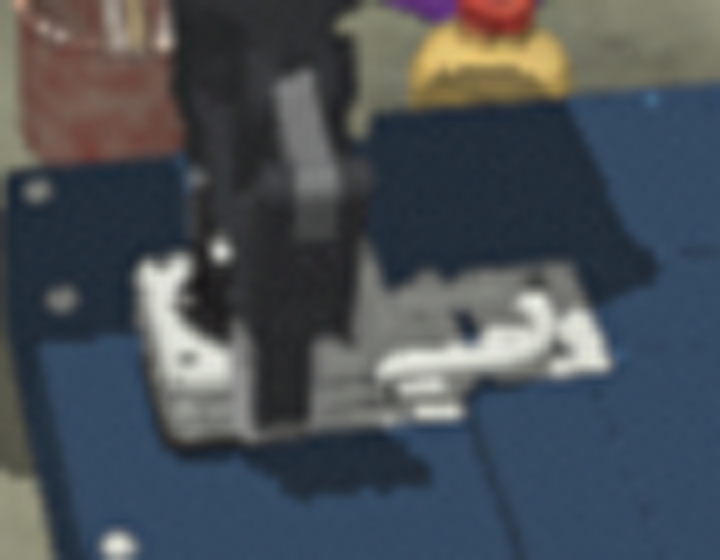

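The shackle is still extended, with its bow at (535,320) past the eye. I'll go 2 mm further, then lift slowly.

>>> {"name": "apply_moves", "arguments": {"increments": [[[0.008,-0.0008,0],[0,0,0]],[[0.008,-0.0008,0],[0,0,0]],[[0.008,-0.0008,0.008],[0,0,0]],[[0.008,-0.0008,0.016],[0,0,0]],[[0.008,-0.0008,0.028],[0,0,0]],[[0.008,-0.0008,0.04],[0,0,0]]]}}

```text
time_s: 13.58
tcp_pos: [0.5219, 0.0687, 0.1001]
orientation: [[0.995, -0.101, 0.0], [-0.101, -0.995, -0.0], [0.0, 0.0, -1.0]]
force: [-0.0, -0.5, -2.8]
opening: 0.571
finger_force: 63.5
```

>>> {"name": "apply_moves", "arguments": {"increments": [[[0,0,0.04],[0,0,0]],[[0,0,0.09],[0,0,0]],[[0,0,0.18],[0,0,0]],[[0,0,0.3],[0,0,0]],[[0,0,0.42],[0,0,0]],[[0,0,0.54],[0,0,0]],[[0,0,0.64],[0,0,0]],[[0,0,0.68],[0,0,0]]]}}

```text
time_s: 14.58
tcp_pos: [0.5227, 0.0686, 0.2724]
orientation: [[0.995, -0.101, 0.004], [-0.101, -0.995, -0.0], [0.004, -0.0, -1.0]]
force: [1.1, -0.1, -3.4]
opening: 0.57
finger_force: 63.5
```

>>> {"name": "apply_moves", "arguments": {"increments": [[[0,0,0],[0,0,0]],[[0,0,0],[0,0,0]],[[0,0,0],[0,0,0]],[[0,0,0],[0,0,0]]]}}

```text
time_s: 15.08
tcp_pos: [0.5215, 0.0687, 0.2691]
orientation: [[0.995, -0.101, -0.001], [-0.101, -0.995, 0.0], [-0.001, 0.0, -1.0]]
force: [0.2, 0.1, -2.3]
opening: 0.569
finger_force: 63.5
```

Run:
```python
from h import *
im,d=env.grab_frame('side'); u,v=proj('side',(.54,.07,.2)).astype(int)
save('up',cv2.resize(im[v-70:v+80,u-100:u+100],(800,600),interpolation=cv2.INTER_CUBIC))
```

```text
(no output)
```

View pics/up.png

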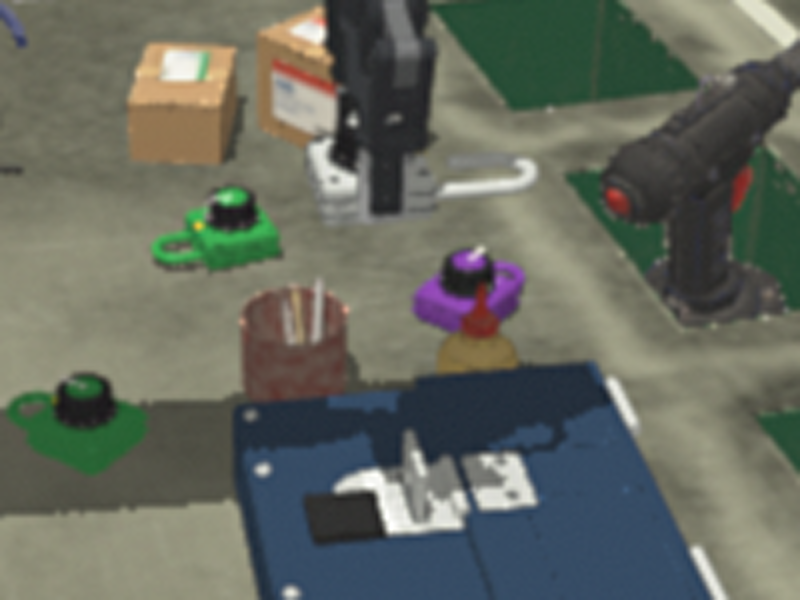

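The open lock is held level at (370,185) with its shackle extended, well above the box and clear of everything. The hasp (415,490) and rest (345,515) are empty, and the cup and bottle are untouched.

```bash
python3 -c "
from workcell import env
print(env.job_done())"
```

```text
the job is handed in; nothing more can be done
None
```

The job is handed in: I turned the dial to the dab, slid the shackle fully open, unhooked it, and finished holding the lock level, dial up, about 18 cm above the deck (verdict not shown).

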